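# Prop the mould press open by its pedal and unload the mould

## Robot

A 6-joint arm with a two-finger parallel gripper is mounted at the origin on the work surface. World frame = base frame: x ahead of the robot, y to its left, z up, the work surface at z = 0. Lengths are in m, angles in degrees, forces in N, time in s.
With the tool pointing down it reaches from about 0.35 to 0.725 m from the base axis. Payload 4.3 kg.
Tool frame: the origin (TCP) lies midway between the tips of the shut fingers; the grasp point (between the pads) lies arm.grip_depth behind it (arm.grip_depth is the distance from the TCP to the grasp point, in m); z points along the fingers, y is the direction in which the jaws open and shut (so a half turn about z gives the same grasp; the last joint's range is limited). The gripper opens to 85 mm and grips with 20 to 120 N. Pads are 22 mm wide; open, the fingers measure 114 mm over their backs; the gripper's body (76 mm by 85 mm) begins 54 mm behind the grasp point. The pads swing forward as they close: fully open they stand 13 mm farther back than shut.
Start: joints at [-71.694, 21.618, 4.641, 73.018, 0, 83.68], TCP at [0.24, -0.523, 0.231] pointing down, gripper open.
Joint ranges: [-156.06, 156.06], [-48.1, 94.91], [-58.44, 69.94], [-101.28, 121.22], [-78.64, 73.56], [-180, 180]. Speed limits (degrees/s): [147.25, 147.25, 180, 180, 180, 180].

## Interface

Orientations are given as a 3x3 rotation matrix whose columns are the frame's x, y, z axes.
In Python, from station import arm gives the robot as it stands.
- The arm moves only by the tool jog_arm, never from a script. Its argument "moves" is a list of rows, each a list of 5 numbers: the closure, from 0 (fully open) to 1 (shut), then the shift along the tool's x, y, z as a fraction of full scale, then the turn about the tool's z as a fraction of full scale. A call has 1 to 5 rows; each row shifts and turns the commanded pose from where the row before left it, along the tool's axes as they then stand; what a row does not reach is not made up. Full scale, the value 1, is 40 mm for a shift and 180 degrees for a turn. A row lasts 1/12 s, in which the tool goes at most 41.7 mm and 7.16 degrees, less where a joint would pass 70% of its speed; a pose out of reach is approached as far as the arm can. A call with a number of a shift or a turn outside -1 to 1 is refused whole. A call with a gripper value outside its range is refused whole. The fingers move at their own pace and stop on an object; "newtons" is the grip in N (left out, the last holds). Time passes only in rows, so rows that do not move let the fingers close. It gives the time, the measured TCP pose, the force and the opening at its end, in the units of the state.
- arm.sense(): the state, without advancing time (a new reading comes with each control period).
- arm.capture(name): name is "scene" or "side" or "wrist"; returns the picture (384x512x3 uint8, red, green, blue); there is no depth.
- arm.camera_info(name): a dict with "fovy" (degrees; the focal length in pixels is half the picture's height over the tangent of half this angle, whatever the lens; pixels are square), "cx", "cy" (the principal point, pixels), "cam_to_world" (4x4, takes a point from camera to world coordinates); the wrist camera has in their place "tool_from_camera" (4x4, takes a point from camera to tool coordinates, whose origin is the TCP and whose axes are the flange's). Camera axes: x right, y down, z forward; pixel columns grow to the right and rows downward; lengths in m; the calibration is good to about 2 mm. A picture is of the moment at which its call begins: read the wrist's pose just before it. camera_info takes no time and is no camera call.
- arm.hand_in(): hands the job in, once; it reports no verdict.
The state is a dict: "time_s": time; "joints": joint angles; "qvel": joint speeds; "joint_efforts": joint torques, N m; "position": TCP position; "orientation": TCP orientation; "force": force on the tool from outside, world axes, zero at the start; "ft_torque": the same for the moment, N m; "gripper_width": finger opening in m.
Only numpy, scipy, OpenCV 4.12 (cv2) and the standard library are available. Lean on these libraries where they do the work, as an engineer would, in place of code of your own. Each camera call takes 0.05 s, during which the arm holds its last target.

## Task

Unload the mould press: use the orange prop block to press the spring pedal down to its stop, and slide its nose right through under the yellow bridge so that the pedal stays down and the blue hold-down arm stays up by itself. Then lift the steel mould out of the press, keep it level and set it down gently, flat, in the empty blue tray. Leave the prop in place and do not pull at the mould before the arm is up; leave the other mould, the tin and the bottle where they are.

Things in the scene. Friction and masses are not known exactly. Their poses are not given: they have to be found in the camera images.
- machine: Bench-top mould press, fixed; aluminium base plate 270 x 260 x 12 mm. Origin: centre of the plate's underside, on the table; x from its front (robot side) to its back, z up. Two lanes along x: pedal at y = -65 mm, mould at y = +65 mm. The mould's cradle is centred at x = -30 mm, walls up to 35 mm above the table, about 4 mm play; behind it, at x = +100 mm, the arm's steel lugs, 106 mm high.
- slot (a point): Fixed point of the press under the middle of the yellow bridge, 35 mm above the table: the height of the pedal's top face at its stop. The bridge is 20 mm deep (x = -5 to +15 mm in the machine frame), underside 68 mm and top 82 mm above the table, 84 mm wide inside its posts, 108 mm over them. With the pedal at its stop the gap is 33 mm high; the prop is 30 mm.
- pedal (a joint): Pedal: steel plate 165 x 66 x 8 mm, black tread in front, hinged at its back end (machine frame x +75, y -65, z 31 mm). 0 = rest, front end raised about 42 mm; 0.26 = at its stop, level, top face 35 mm above the table. Sprung upwards: front end takes about 4 N at rest, 7 N at the stop, then is solid. Released with the prop under the bridge it stays at about 0.22.
- clamp (a joint): Blue hold-down arm, 125 mm long, 26 mm wide, round rubber foot at its end over the mould's middle; hinged in the machine frame at x +100, y +65, z 94 mm. Linked to the pedal, turns 6 times as far: 0 = down on the mould, about 1.56 = up when the pedal is at its stop, about 1.3 with the prop in place (end about 215 mm above the table, x about +70 mm, clear of the mould).
- tread (a point): Point in the middle of the pedal's top face, 10 mm from its front edge; it moves with the pedal. With the pedal at its stop it lies at x = -80, y = -65, z = 35 mm in the machine frame.
- prop: Orange plastic prop block, loose, 0.22 kg: 120 mm long (x), 34 wide, 30 high; the last 20 mm of the nose (+x end) slopes to 18 mm high. On top at the rear is its grip, an upright block 40 mm long (x), 24 mm wide (y), 30 to 70 mm above the underside, centred 40 mm behind the origin. Origin: centre of the 120 mm body's underside, x towards the nose. Slide it in nose first.
- prop_grip (a point): Middle of the prop's grip, 52 mm above its underside and 40 mm behind its origin; pinch it here across its 24 mm width (along the prop's y). Axes as the prop's.
- prop_nose (a point): Point at the tip of the prop's nose, 60 mm ahead of its origin, 9 mm above its underside.
- mould: Closed stainless mould lying in the press, loose, 140 mm long (x), 56 mm wide (y), 59 mm high (thin look-only straps 2 mm higher), about 0.6 kg (0.48 to 0.75). Origin: centre of its underside, 12 mm above the table while in the press. Grip it across its 56 mm width.
- tray_empty: The empty blue tray, fixed, where the mould goes: 176 x 120 mm outside, wall 5 mm, rim 25 mm above its underside, inner floor 5 mm above its underside; it stands on a white board 12 mm thick. Origin: centre of its underside; x along its length (the mould lies along it).
- tray_full: The same kind of tray beside it on the board, 132 mm to one side, holding a finished mould.
- mould_done: A finished mould, of the same kind and size, in the full tray; loose. Leave it alone. Origin: centre of its underside.
- tin: Plain metal tin, 60 mm diameter, 105 mm high, standing near the prop; loose. Leave it alone. Origin: centre of its underside.
- bottle: White plastic bottle with a green cap, 66 mm diameter, 190 mm high, standing at the back of the table's middle; loose. Leave it alone. Origin: centre of its underside.
There are look-alikes about, which are no part of the job. Several things have the shape of the prop; the one meant has the colours described above.

How it is judged (in metres and radians):
On the way, in this order (a step that is already met when the one before it is completed fails the run):
1. the pedal is pressed down to its stop (0.26; beyond 0.243) with the prop (value of joint pedal above 0.243 rad and contact force between prop and machine above 1 N), for 0.2 s.
2. the prop's nose is under the yellow bridge and keeps the pedal down (beyond 0.19) with the fingers off the prop and the press (x of prop_nose in the frame of machine between 0.018 and 0.1 m and y of prop_nose in the frame of machine between -0.105 and -0.025 m and value of joint pedal above 0.19 rad and contact force between the fingers and prop below 0.1 N and contact force between the fingers and machine below 0.1 N), for 0.3 s.
At the end, for the whole second after the job is handed in: Prop nose 3 mm or more past the yellow bridge's far edge, holding the pedal beyond 0.19 and the arm beyond 1.1 rad; mould at rest on the floor of the empty tray (underside less than 10 mm above the tray's), centre within 40 mm of the tray's, tilt under 0.1 rad (x of prop_nose in the frame of machine between 0.018 and 0.1 m and y of prop_nose in the frame of machine between -0.105 and -0.025 m and value of joint pedal above 0.19 rad and value of joint clamp above 1.1 rad and horizontal distance between mould and tray_empty below 0.04 m and z of mould in the frame of tray_empty between 0 and 0.01 m and angle between mould's own z axis and vertical below 0.1 rad and linear speed of mould below 0.02 m/s); the robot touches nothing.
It fails at once if the mould is pulled out of place (20 mm) while the pedal is not down (distance of mould from where it was at the start of the episode above 0.02 m and value of joint pedal below 0.18 rad).
It fails at once if the mould is dropped or slammed into the tray (over 80 N) (contact force between mould and tray_empty above 80 N).
It fails at once if the mould is tipped by more than 0.6 rad (angle between mould's own z axis and vertical above 0.6 rad).
It fails at once if the finished mould, tin or bottle is moved by more than 30 mm or tipped (distance of any of mould_done, tin, bottle from where it was at the start of the episode above 0.03 m or angle between any of mould_done, tin, bottle's own z axis and vertical above 0.4 rad).
It also fails if it takes over 64 s, if anything falls off the work surface, if the arm or the gripper's body presses on something with over 40 N, if the wrist force passes 120 N, or if a joint passes its speed limit or range.

## Working session

There is one attempt and no reset: what is moved stays moved. The work goes in short steps, Python scripts to look and compute and a tool call to move; the robot and the scene stay as the last step left them, time stands still between calls to the robot, and variables do not carry over. Pictures are saved under pics/ and viewed, and the job is handed in when it is done.

Besides the shell and the picture viewer there is one more tool, called after "Emit:" by a JSON object that holds its "name" and its "arguments", one argument or row to a line. jog_arm: Moves the arm, as the interface text tells. Shift numbers are shares of 40 mm and turn numbers shares of 180 degrees, none past 1 either way. Its arguments: {"type":"object","properties":{"moves":{"type":"array","items":{"type":"array","items":{"type":"number"}}},"newtons":{"type":"number"}},"required":["moves"]}

```bash
ls; mkdir -p pics
python3 - <<'E'
from station import arm
import cv2,json
print(arm.sense()); print(arm.grip_depth)
for n in ["scene","side","wrist"]:
    i=arm.camera_info(n); print(n,i)
    cv2.imwrite(f"pics/{n}0.png",cv2.cvtColor(arm.capture(n),cv2.COLOR_RGB2BGR))
E
```

```text
pics
{'time_s': 0.0, 'joints': array([-7.16927839e+01,  2.16590175e+01,  4.56350387e+00,  7.30169965e+01,
        6.17074163e-04,  8.36829093e+01]), 'qvel': array([ 0.02960644,  0.00730674,  0.02201026, -0.02730698,  0.03060913,
        0.08004231]), 'joint_efforts': array([ 1.09364039e-03, -4.63603091e+01,  2.69876933e+01,  2.06605409e-02,
        9.93533831e-05, -1.58160386e-06]), 'position': array([ 0.23941408, -0.52208447,  0.2303934 ]), 'orientation': array([[ 9.09059500e-01,  4.16665881e-01, -6.06587741e-04],
       [ 4.16666261e-01, -9.09057610e-01,  1.86766436e-03],
       [ 2.26768814e-04, -1.95056268e-03, -9.99998072e-01]]), 'force': array([0.14508015, 0.38135171, 0.11061013]), 'ft_torque': array([ 0.04173808, -0.00860841,  0.03714344]), 'gripper_width': 0.08550031026461725}
0.0187
scene {'fovy': 44.117916916180846, 'cx': 246.38435993575624, 'cy': 182.75176846005593, 'cam_to_world': array([[ 0.76675472,  0.53006344, -0.3621049 ,  0.93817087],
       [ 0.64175542, -0.6194103 ,  0.4521956 , -0.51486352],
       [ 0.01540085, -0.57910589, -0.81510685,  0.9948035 ],
       [ 0.        ,  0.        ,  0.        ,  1.        ]])}
side {'fovy': 57.63805271635064, 'cx': 259.02920282599206, 'cy': 189.39455546178334, 'cam_to_world': array([[-0.93817327, -0.20996476,  0.27521938,  0.23974746],
       [-0.34605896,  0.58863804, -0.7305809 ,  0.71895347],
       [-0.00860835, -0.78065361, -0.62490466,  0.68008809],
       [ 0.        ,  0.        ,  0.        ,  1.        ]])}
wrist {'fovy': 69.71820055603862, 'cx': 257.6355757862986, 'cy': 195.34930067882794, 'tool_from_camera': array([[ 6.34204451e-04, -9.61820007e-01, -2.73682063e-01,
         7.10225030e-02],
       [ 9.99999642e-01,  4.56891277e-04,  7.11617893e-04,
        -6.53882336e-04],
       [-5.59405380e-04, -2.73682416e-01,  9.61819953e-01,
        -1.41647449e-01],
       [ 0.00000000e+00,  0.00000000e+00,  0.00000000e+00,
         1.00000000e+00]])}
```

View pics/scene0.png

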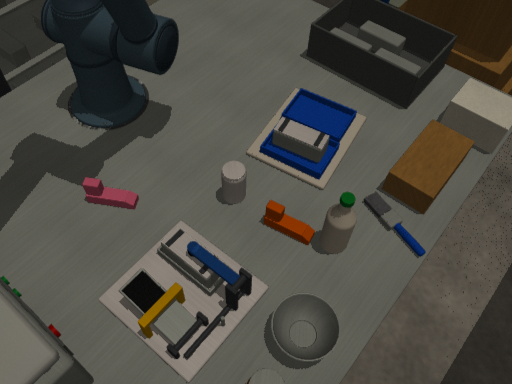

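View pics/side0.png

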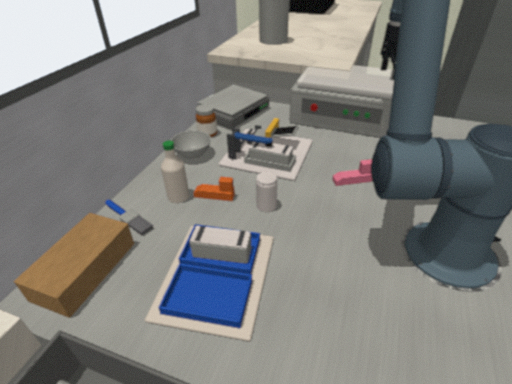

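View pics/wrist0.png

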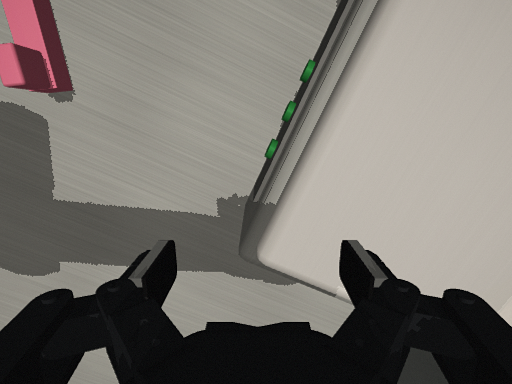

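```bash
cat > h.py <<'E'
import numpy as np,cv2
from station import arm
def K(n):
    i=arm.camera_info(n); f=192/np.tan(np.radians(i["fovy"])/2); return i,f
def T(n,pose=None):
    i,f=K(n)
    if n!="wrist": return i["cam_to_world"],i,f
    p,R=pose; M=np.eye(4);M[:3,:3]=R;M[:3,3]=p
    return M@i["tool_from_camera"],i,f
def ray(n,u,v,pose=None):
    M,i,f=T(n,pose); d=M[:3,:3]@np.array([(u-i["cx"])/f,(v-i["cy"])/f,1.]); return M[:3,3],d/np.linalg.norm(d)
def onz(n,u,v,z,pose=None):
    o,d=ray(n,u,v,pose); return o+d*(z-o[2])/d[2]
def proj(n,P,pose=None):
    M,i,f=T(n,pose); q=np.linalg.inv(M)@np.append(P,1); return np.array([i["cx"]+f*q[0]/q[2],i["cy"]+f*q[1]/q[2]])
def tri(*rs):
    A=np.zeros((3,3));b=np.zeros(3)
    for o,d in rs:
        P=np.eye(3)-np.outer(d,d);A+=P;b+=P@o
    x=np.linalg.solve(A,b); return x,[np.linalg.norm((np.eye(3)-np.outer(d,d))@(x-o)) for o,d in rs]
def snap(n,name):
    s=arm.sense(); im=cv2.cvtColor(arm.capture(n),cv2.COLOR_RGB2BGR); cv2.imwrite(f"pics/{name}.png",im); return im,(s["position"],s["orientation"])
def crop(f,x0,y0,x1,y1,k,out,gain=1.5):
    im=cv2.imread(f"pics/{f}.png")[y0:y1,x0:x1]; im=cv2.convertScaleAbs(cv2.resize(im,None,fx=k,fy=k,interpolation=cv2.INTER_CUBIC),alpha=gain)
    for x in range((x0+19)//20*20,x1,20): cv2.putText(im,str(x),((x-x0)*k,8),0,.3,(0,255,255),1); cv2.line(im,((x-x0)*k,10),((x-x0)*k,14),(0,255,255),1)
    for y in range((y0+19)//20*20,y1,20): cv2.putText(im,str(y),(0,(y-y0)*k+3),0,.3,(0,255,255),1)
    cv2.imwrite(f"pics/{out}.png",im)
E
python3 - <<'E'
from h import *
crop("scene0",95,180,325,380,3,"c1",1.7)
crop("scene0",240,80,380,195,5,"c2",1.7)
crop("side0",140,110,330,220,4,"c3",1.3)
for nm,f in (("scene","scene0"),("side","side0")):
    im=cv2.imread(f"pics/{f}.png");h=cv2.cvtColor(im,cv2.COLOR_BGR2HSV)
    m=cv2.inRange(h,(4,180,80),(14,255,255)); n,l,s,c=cv2.connectedComponentsWithStats(m)
    print(nm,[(s[k],c[k]) for k in range(1,n) if s[k][4]>60])
E
```

```text
scene [(array([266, 200,  19,  14, 148], dtype=int32), array([275.0472973, 206.7027027])), (array([273, 214,  42,  28, 472], dtype=int32), array([296.09957627, 226.61652542]))]
side [(array([197, 114,  18,   8,  75], dtype=int32), array([205.41333333, 118.34666667])), (array([194, 178,  39,  22, 549], dtype=int32), array([216.47176685, 189.9417122 ]))]
```

View pics/c1.png

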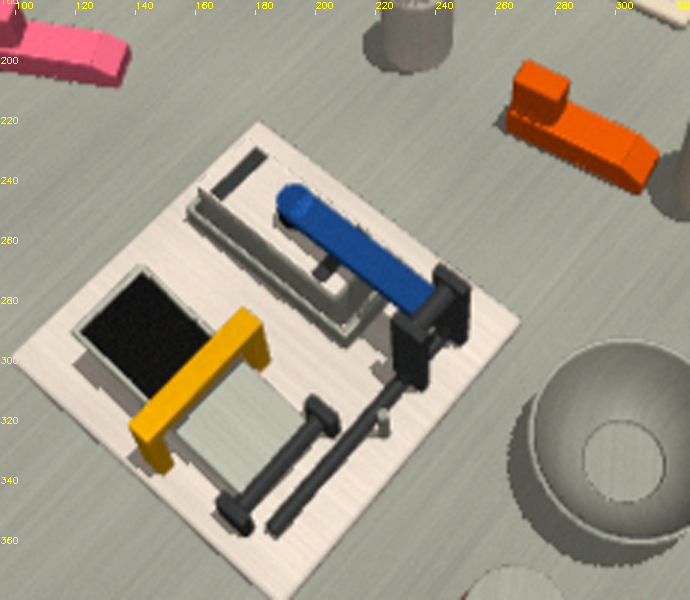

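View pics/c2.png

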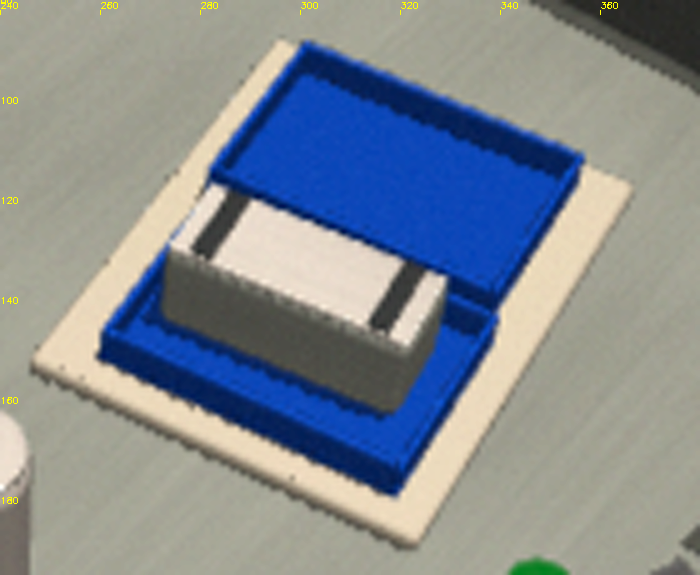

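View pics/c3.png

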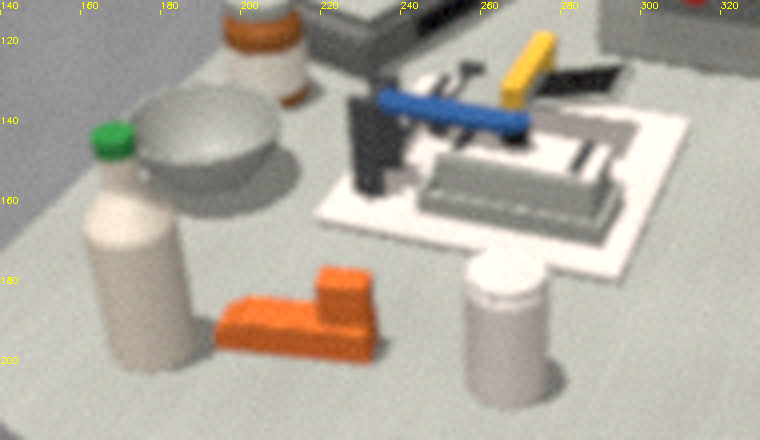

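Run:
```python
from h import *
np.set_printoptions(precision=4,suppress=True)
a=[onz("scene",*p,.012)[:2] for p in [(181.3,220.7),(268.7,286.7),(190.7,380.5),(99,299.3)]]
print("plate",np.array(a),[np.linalg.norm(a[i]-a[i-1]) for i in range(4)],np.mean(a,0))
b=[onz("scene",*p,0.)[:2] for p in [(264.3,224),(308.7,244.3)]]
d=b[1]-b[0];print("prop",b,np.linalg.norm(d),np.degrees(np.arctan2(d[1],d[0])))
d/=np.linalg.norm(d);n=np.array([-d[1],d[0]]);print("origin",(b[0]+b[1])/2+n*.017,(b[0]+b[1])/2-n*.017)
t=[onz("scene",*p,.037)[:2] for p in [(301,88.4),(356.4,111),(339.4,141.6),(282.4,115.6)]]
print("tray",np.array(t),[np.linalg.norm(t[i]-t[i-1]) for i in range(4)],np.mean(t,0))
for i in(0,1): e=t[[1,2][i]]-t[[0,3][i]];print(np.degrees(np.arctan2(e[1],e[0])))
for i,j in((0,1),(3,2)): 
  e=a[j]-a[i];print("m x",np.degrees(np.arctan2(e[1],e[0])))
for i,j in((1,0),(2,3)): print(np.degrees(np.arctan2(*(a[i]-a[j])[::-1])))
# grip top of prop z=.07: top centre crop c1 (541,82)
print("grip",onz("scene",95+541/3,180+82/3,.07))
```

```text
plate [[ 0.4545 -0.157 ]
 [ 0.7193 -0.1531]
 [ 0.7237 -0.4051]
 [ 0.4579 -0.4125]] [np.float64(0.2555167093638926), np.float64(0.26474284049594227), np.float64(0.2520083339961582), np.float64(0.26587698246859853)] [ 0.5889 -0.2819]
prop [array([ 0.6081, -0.0289]), array([ 0.7227, -0.004 ])] 0.11724251650656883 12.23361998270387
origin [0.6618 0.0002] [ 0.669  -0.0331]
tray [[0.4177 0.3764]
 [0.5884 0.4048]
 [0.6143 0.2797]
 [0.4422 0.2557]] [np.float64(0.12318875652460425), np.float64(0.17299938172312412), np.float64(0.12771409307678613), np.float64(0.17370386712546396)] [0.5157 0.3291]
9.449362048694804
7.963427369758181
m x 0.8499490717269366
m x 1.6061833653238462
0.8499490717269366
1.6061833653238462
grip [ 0.6229 -0.0117  0.07  ]
```

Emit:
{"name": "jog_arm", "arguments": {
  "moves": [
    [0,0.88,-0.478,0,0],
    [0,0.88,-0.478,0,0],
    [0,0.88,-0.478,0,0],
    [0,0.88,-0.478,0,0],
    [0,0.88,-0.478,0,0]
  ]
}}

```text
time_s: 0.57
position: [0.3603, -0.3608, 0.231]
orientation: [[0.909, 0.416, -0.0], [0.416, -0.909, 0.0], [0.0, -0.0, -1.0]]
force: [0.7, -0.1, 0.2]
gripper_width: 0.0857
```

Emit:
{"name": "jog_arm", "arguments": {
  "moves": [
    [0,0.88,-0.478,0,0],
    [0,0.88,-0.478,0,0],
    [0,0.88,-0.478,0,0],
    [0,0.88,-0.478,0,0],
    [0,0.88,-0.478,0,0]
  ]
}}

```text
time_s: 0.98
position: [0.4806, -0.2003, 0.2311]
orientation: [[0.909, 0.417, -0.0], [0.417, -0.909, 0.0], [-0.0, -0.0, -1.0]]
force: [0.3, -0.8, 0.2]
gripper_width: 0.0857
```

Emit:
{"name": "jog_arm", "arguments": {
  "moves": [
    [0,0.88,-0.478,0,0],
    [0,0.88,-0.478,0,0],
    [0,0.88,-0.478,0,0],
    [0,0.88,-0.478,0,0],
    [0,0.88,-0.478,0,0]
  ]
}}

```text
time_s: 1.4
position: [0.6008, -0.0401, 0.231]
orientation: [[0.909, 0.417, -0.0], [0.417, -0.909, -0.0], [-0.0, -0.0, -1.0]]
force: [0.1, -1.0, 0.1]
gripper_width: 0.0858
```

Run:
```python
from h import *
np.set_printoptions(precision=4,suppress=True)
s=arm.sense();print(s["time_s"],s["position"],s["orientation"],s["joints"])
im,p=snap("wrist","w1"); np.save("w1p.npy",np.column_stack([p[1],p[0]]))
print("tin base",onz("scene",233,203,0),"bottle base",onz("scene",338,251,0), "tin top",onz("scene",233,168,.105))
```

```text
1.4 [ 0.6008 -0.0401  0.231 ] [[ 0.9089  0.4169 -0.0005]
 [ 0.4169 -0.9089 -0.0001]
 [-0.0005 -0.0001 -1.    ]] [ -9.8442  24.9271   9.5768  74.6741  -0.0121 145.5162]
tin base [ 0.5107 -0.0323  0.    ] bottle base [0.7854 0.0262 0.    ] tin top [ 0.4916 -0.009   0.105 ]
```

View pics/w1.png

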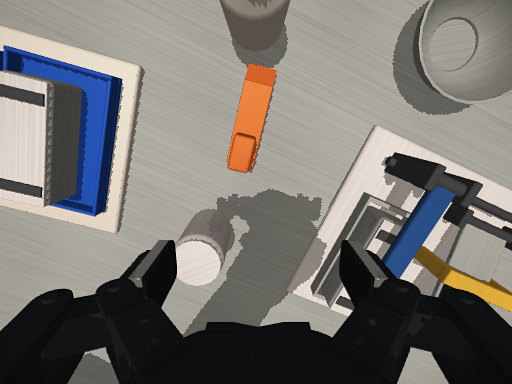

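Run:
```python
from h import *
crop("w1",215,50,295,185,5,"c4",1.2)
crop("w1",280,115,512,315,3,"c5",1.2)
```

```text
(no output)
```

View pics/c4.png

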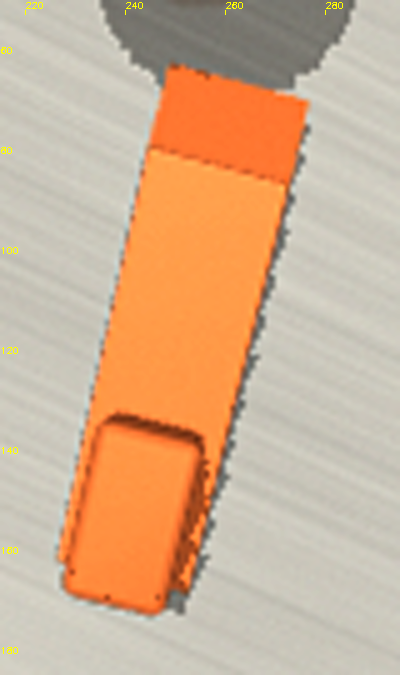

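View pics/c5.png

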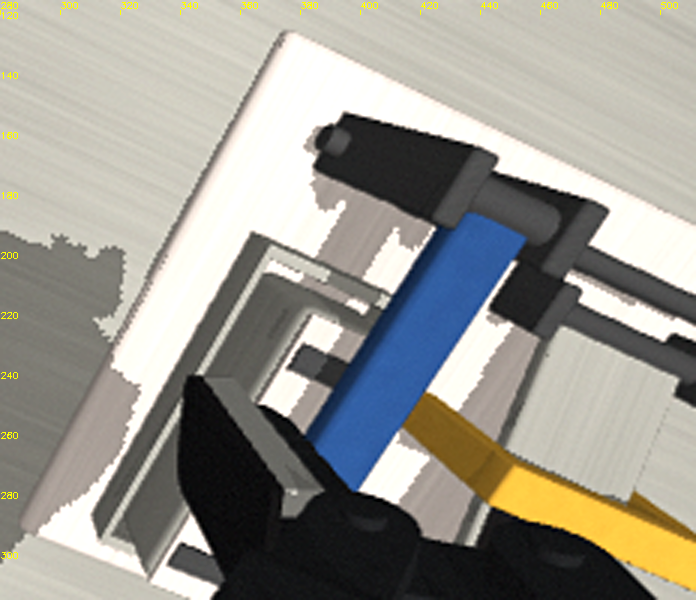

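Run:
```python
from h import *
np.set_printoptions(precision=4,suppress=True)
w=np.load("w1p.npy");p=(w[:,3],w[:,:3])
q=lambda u,v,z:onz("wrist",u,v,z,p)[:2]
g=[q(215+x/5,50+y/5,.07) for x,y in [(103,425),(203,443),(160,612),(68,590)]]
gc=np.mean(g,0);print("grip",gc)
c=[q(244.8,80,.03),q(272.6,87,.03)];n=[q(249.4,63,.018),q(276.6,70,.018)]
print("crease",np.mean(c,0),np.linalg.norm(c[0]-c[1]),"nose",np.mean(n,0),np.linalg.norm(n[0]-n[1]))
for e in (np.mean(n,0)-gc,np.mean(c,0)-gc): print(np.linalg.norm(e),np.degrees(np.arctan2(e[1],e[0])))
A=q(376,125.7,.012);B=q(289.3,291.7,.012);e=A-B;print("plate",A,B,np.linalg.norm(e),np.degrees(np.arctan2(e[1],e[0])))
x=e/np.linalg.norm(e);y=np.array([-x[1],x[0]]);print("machine",(A+B)/2-.13*y)
```

```text
grip [ 0.6225 -0.0104]
crease [0.6994 0.0043] 0.033088037505476994 nose [0.7197 0.008 ] 0.03303054961417027
0.09894129368596297 10.69727103523143
0.07829837755441224 10.786039004964607
plate [ 0.718  -0.1511] [ 0.4542 -0.1596] 0.26396010832566613 1.8534438434962772
machine [ 0.5903 -0.2853]
```

Emit:
{"name": "jog_arm", "arguments": {
  "moves": [
    [0,0.805,-0.455,0,0],
    [0,0,0,0.9,0.0378],
    [0,0,0,0.9,0.0378],
    [0,0,0,0.9,0],
    [0,0,0,0.3,0]
  ]
}}

```text
time_s: 1.87
position: [0.6178, -0.0114, 0.1051]
orientation: [[0.981, 0.192, -0.009], [0.192, -0.981, 0.001], [-0.009, -0.003, -1.0]]
force: [-0.6, -0.3, -1.0]
gripper_width: 0.0855
```

Run:
```python
from h import *
np.set_printoptions(precision=4,suppress=True)
s=arm.sense();print(s["time_s"],s["position"],s["joints"],np.degrees(np.arctan2(s["orientation"][1,0],s["orientation"][0,0])))
im,p=snap("wrist","w2"); np.save("w2p.npy",np.column_stack([p[1],p[0]]))
```

```text
1.8667 [ 0.6178 -0.0114  0.1051] [ -6.9328  30.4598  -0.509   59.5563  -0.0105 162.0239] 11.043950073104691
```

View pics/w2.png

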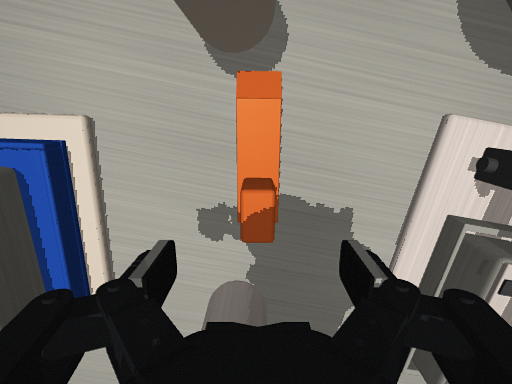

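Run:
```python
from h import *
np.set_printoptions(precision=4,suppress=True)
w=np.load("w2p.npy");p=(w[:,3],w[:,:3])
for u,v in [(241,191),(275,191),(274,242),(242,242)]: print(onz("wrist",u,v,.07,p))
for u,v in [(237,98),(282,98)]: print(onz("wrist",u,v,.03,p))
s=arm.sense();print(s["position"],s["orientation"][:,2])
```

```text
[0.6384 0.0048 0.07  ]
[ 0.6427 -0.0173  0.07  ]
[ 0.6063 -0.0244  0.07  ]
[ 0.602  -0.0024  0.07  ]
[0.6968 0.0207 0.03  ]
[ 0.7032 -0.012   0.03  ]
[ 0.617  -0.0115  0.1043] [-0.0112  0.0012 -0.9999]
```

Emit:
{"name": "jog_arm", "arguments": {
  "moves": [
    [0,0.05,0,0.6,0],
    [0,0,0,0.6,0],
    [0,0,0,0.5,0],
    [0,0,0,0.1,0],
    [0,0,0,0,0]
  ]
}}

```text
time_s: 2.33
position: [0.6224, -0.0117, 0.0383]
orientation: [[0.982, 0.191, -0.003], [0.191, -0.982, 0.0], [-0.003, -0.001, -1.0]]
force: [-0.1, 1.1, -0.5]
gripper_width: 0.0853
```

Emit:
{"name": "jog_arm", "arguments": {
  "moves": [
    [0.3,0,-0.04,0.1,0],
    [1,0,0,0,0],
    [1,0,0,0,0],
    [1,0,0,0,0],
    [1,0,0,0,0]
  ],
  "newtons": 90
}}

```text
time_s: 2.75
position: [0.6241, -0.0102, 0.0363]
orientation: [[0.982, 0.191, 0.002], [0.191, -0.982, -0.0], [0.002, 0.001, -1.0]]
force: [-0.3, 0.0, 0.7]
gripper_width: 0.0255
```

Emit:
{"name": "jog_arm", "arguments": {
  "moves": [
    [1,0,0,0,0],
    [1,0,0,0,0],
    [1,0,0,0,0],
    [1,0,0,0,0]
  ]
}}

```text
time_s: 3.08
position: [0.6243, -0.0101, 0.0364]
orientation: [[0.982, 0.191, 0.002], [0.191, -0.982, -0.0], [0.002, 0.001, -1.0]]
force: [-0.6, -0.5, 6.0]
gripper_width: 0.0228
```

Emit:
{"name": "jog_arm", "arguments": {
  "moves": [
    [1,0,0,-0.8,0],
    [1,0,0,-1,0],
    [1,0,0,-1,0],
    [1,0,0,-1,0],
    [1,0,0,-0.3,0]
  ]
}}

```text
time_s: 3.5
position: [0.6259, -0.0104, 0.2059]
orientation: [[0.982, 0.191, 0.009], [0.191, -0.982, -0.001], [0.008, 0.003, -1.0]]
force: [0.7, -0.7, -1.0]
gripper_width: 0.0228
```

Emit:
{"name": "jog_arm", "arguments": {
  "moves": [
    [1,-0.533,0.763,0,0],
    [1,-0.533,0.763,0,0],
    [1,-0.533,0.763,0,0],
    [1,-0.533,0.763,0,0],
    [1,-0.533,0.763,0,0]
  ]
}}

```text
time_s: 3.92
position: [0.5464, -0.1813, 0.1986]
orientation: [[0.981, 0.192, -0.002], [0.192, -0.981, 0.0], [-0.001, -0.001, -1.0]]
force: [0.7, 0.8, -2.3]
gripper_width: 0.0226
```

Emit:
{"name": "jog_arm", "arguments": {
  "moves": [
    [1,-0.533,0.763,0,0],
    [1,-0.533,0.763,0,0],
    [1,-0.533,0.763,0,0],
    [1,-0.533,0.763,0,0],
    [1,-0.533,0.763,0,0]
  ]
}}

```text
time_s: 4.33
position: [0.4709, -0.3515, 0.1986]
orientation: [[0.982, 0.191, -0.001], [0.191, -0.982, 0.001], [-0.001, -0.001, -1.0]]
force: [0.8, -0.0, -1.7]
gripper_width: 0.0228
```

Emit:
{"name": "jog_arm", "arguments": {
  "moves": [
    [1,0,0,0,0.0267],
    [1,0,0,0,0.0267],
    [1,0,0,0,0],
    [1,0,0,0,0]
  ]
}}

```text
time_s: 4.67
position: [0.472, -0.3501, 0.1986]
orientation: [[1.0, 0.026, -0.001], [0.026, -1.0, 0.001], [-0.001, -0.001, -1.0]]
force: [0.6, -0.1, -1.8]
gripper_width: 0.0225
```

Run:
```python
from h import *
np.set_printoptions(precision=4,suppress=True)
s=arm.sense();print(s["time_s"],s["position"],s["joints"],s["gripper_width"],np.degrees(np.arctan2(s["orientation"][1,0],s["orientation"][0,0])))
im,p=snap("wrist","w3"); np.save("w3p.npy",np.column_stack([p[1],p[0]]))
snap("scene","s3");crop("s3",50,150,330,384,2,"c6",1.6)
```

```text
4.6667 [ 0.472  -0.3501  0.1986] [-42.7528  23.7498   2.9789  69.3195  -0.0045 135.735 ] 0.022543769547129645 1.512291171381167
```

View pics/w3.png

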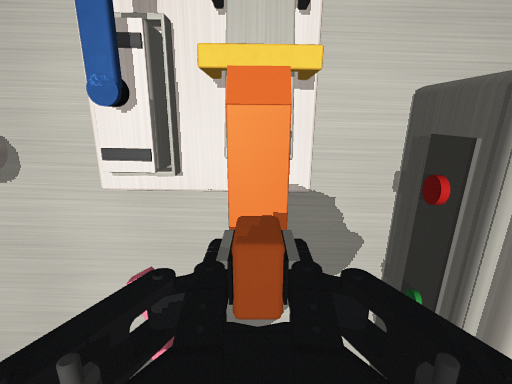

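View pics/c6.png

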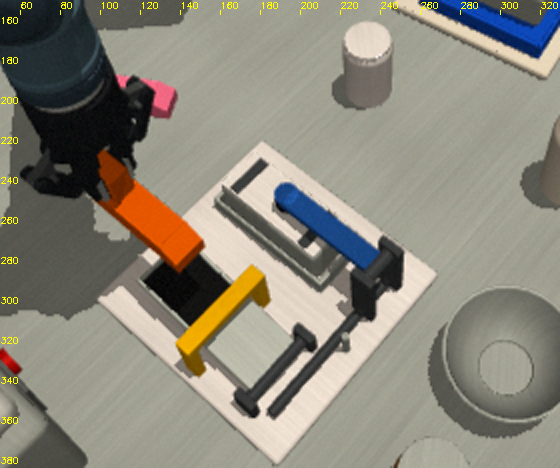

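Run:
```python
from h import *
crop("w3",180,30,340,240,4,"c7",1.2)
```

```text
(no output)
```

View pics/c7.png

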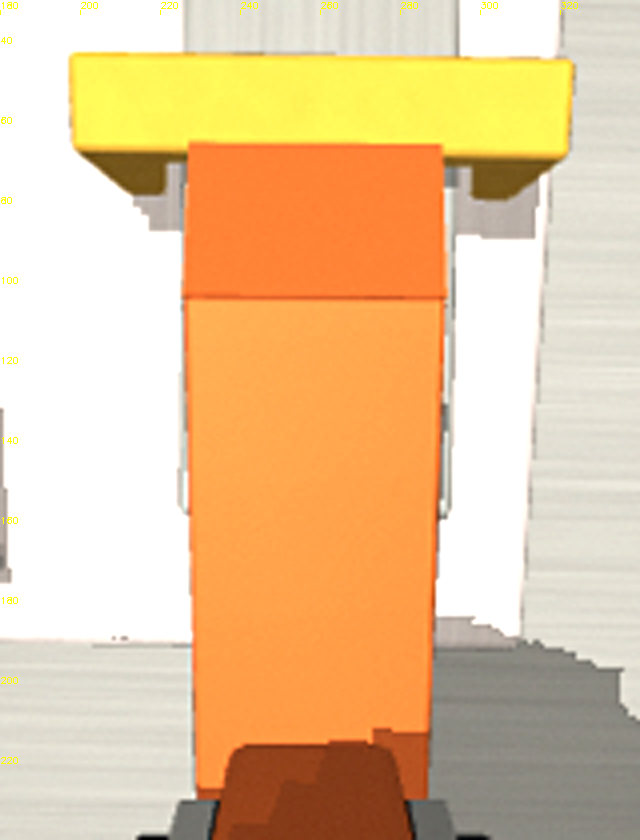

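Run:
```python
from h import *
np.set_printoptions(precision=4,suppress=True)
w=np.load("w3p.npy");p=(w[:,3],w[:,:3])
q=lambda u,v,z:onz("wrist",u,v,z,p)[:2]
b=[q(198,43.5,.082),q(323.3,45.5,.082),q(321.8,69.5,.082),q(198.3,67.5,.082)]
print(np.array(b),np.mean(b,0),np.linalg.norm(b[0]-b[1]),np.linalg.norm(b[3]-b[2]),np.linalg.norm(b[0]-b[3]))
for i,j in((1,0),(2,3)): 
  e=b[j]-b[i];print(np.degrees(np.arctan2(-e[0],e[1])))
u0=w[2,3]-.0364
c=[q(226.3,104.3,u0+.03),q(291.5,104.3,u0+.03)];n=[q(227.3,65.8,u0+.018),q(290.5,66.3,u0+.018)]
print(c,np.linalg.norm(c[0]-c[1]),n,np.linalg.norm(n[0]-n[1]),np.mean(c,0)-w[:2,3],np.mean(n,0)-w[:2,3])
```

```text
[[ 0.6005 -0.2953]
 [ 0.6018 -0.4008]
 [ 0.5832 -0.4012]
 [ 0.5819 -0.2949]] [ 0.5919 -0.3481] 0.10555965668611464 0.10633123561877192 0.018571757419162945
0.710617914218035
0.6851871487936552
[array([ 0.5483, -0.331 ]), array([ 0.5492, -0.3643])] 0.033260581723111936 [array([ 0.5683, -0.3303]), array([ 0.5689, -0.364 ])] 0.03363759025316391 [0.0768 0.0025] [0.0967 0.003 ]
```

Emit:
{"name": "jog_arm", "arguments": {
  "moves": [
    [1,0,0,0.8,0],
    [1,0,0,0.6,0],
    [1,0,0,0.5,0],
    [1,0,0,0.5,0],
    [1,0,0,0.4,0]
  ]
}}

```text
time_s: 5.18
position: [0.4711, -0.3497, 0.0864]
orientation: [[1.0, 0.027, -0.004], [0.027, -1.0, -0.001], [-0.004, 0.001, -1.0]]
force: [-6.0, 0.5, 5.2]
gripper_width: 0.0232
```

Emit:
{"name": "jog_arm", "arguments": {
  "moves": [
    [1,0,0,0.2,0],
    [1,0,0,0.1,0],
    [1,0,0,0.05,0],
    [1,0,0,0,0]
  ]
}}

```text
time_s: 5.52
position: [0.4726, -0.3501, 0.074]
orientation: [[1.0, 0.025, 0.0], [0.025, -1.0, 0.0], [0.0, -0.0, -1.0]]
force: [-4.0, 2.0, 5.0]
gripper_width: 0.0232
```

Run:
```python
from h import *
np.set_printoptions(precision=4,suppress=True)
s=arm.sense();print(s["time_s"],s["position"],s["force"],s["gripper_width"])
snap("wrist","w4");snap("scene","s4");crop("s4",80,150,330,384,3,"c8",1.6);
```

```text
5.5167 [ 0.4726 -0.3501  0.074 ] [-3.9543  1.9916  5.001 ] 0.0231706765330023
```

View pics/w4.png

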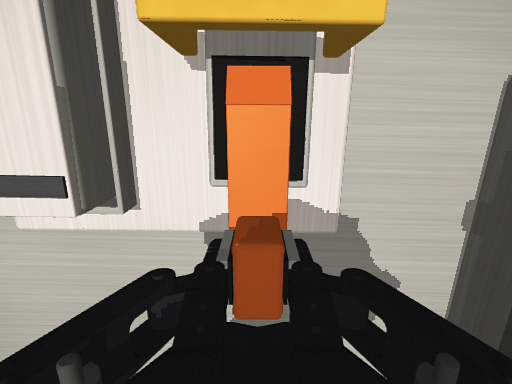

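View pics/c8.png

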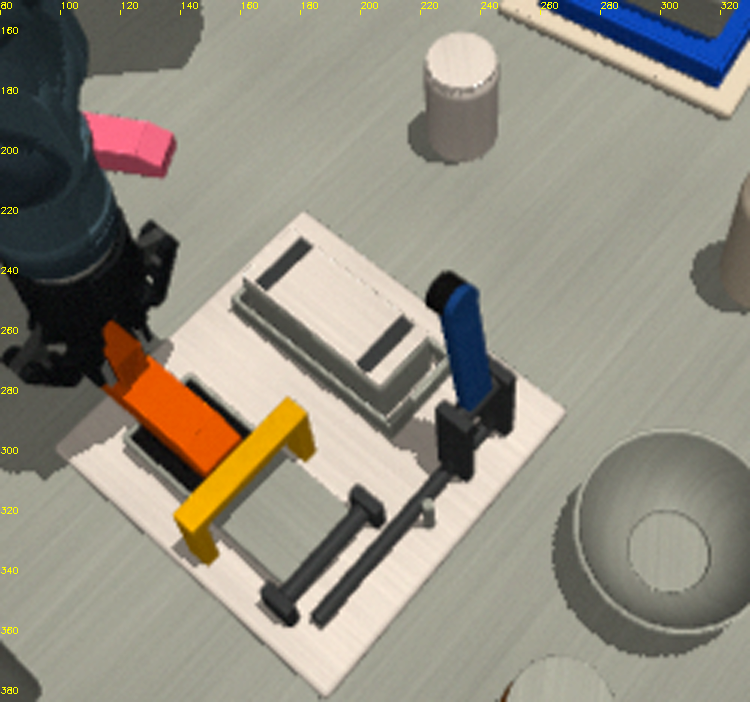

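Emit:
{"name": "jog_arm", "arguments": {
  "moves": [
    [1,0,0,0.06,0],
    [1,0,0,0.04,0],
    [1,0,0,0,0],
    [1,0,0,0,0],
    [1,0,0,0,0]
  ]
}}

```text
time_s: 6.03
position: [0.4731, -0.3506, 0.0713]
orientation: [[1.0, 0.025, 0.002], [0.025, -1.0, -0.001], [0.002, 0.001, -1.0]]
force: [-6.1, 2.3, 7.7]
gripper_width: 0.0225
```

Emit:
{"name": "jog_arm", "arguments": {
  "moves": [
    [1,0,0,0.04,0],
    [1,0,0,0,0],
    [1,0,0,0,0],
    [1,0,0,0,0]
  ]
}}

```text
time_s: 6.37
position: [0.473, -0.3507, 0.0709]
orientation: [[1.0, 0.025, 0.002], [0.025, -1.0, -0.002], [0.002, 0.002, -1.0]]
force: [-8.7, 3.6, 15.5]
gripper_width: 0.0228
```

Emit:
{"name": "jog_arm", "arguments": {
  "moves": [
    [1,0.1,0,-0.03,0],
    [1,0.2,0,0,0],
    [1,0.2,0,0,0],
    [1,0.2,0,0,0],
    [1,0,0,0,0]
  ]
}}

```text
time_s: 6.78
position: [0.5025, -0.351, 0.0714]
orientation: [[1.0, 0.025, 0.003], [0.025, -1.0, -0.003], [0.003, 0.003, -1.0]]
force: [-4.0, 0.1, 6.2]
gripper_width: 0.0226
```

Run:
```python
from h import *
snap("wrist","w5")
```

```text
(no output)
```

View pics/w5.png

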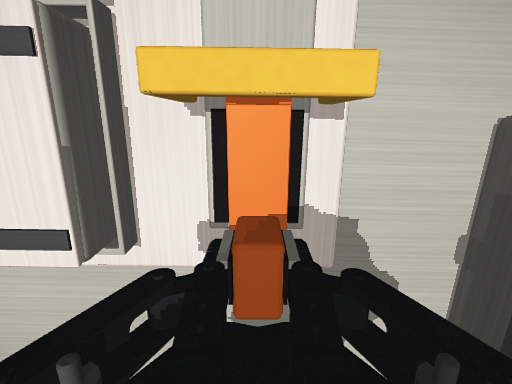

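Emit:
{"name": "jog_arm", "arguments": {
  "moves": [
    [1,0.2,0,0,0],
    [1,0.2,0,0,0],
    [1,0.2,0,0,0],
    [1,0,0,0,0]
  ]
}}

```text
time_s: 7.17
position: [0.5262, -0.3504, 0.0716]
orientation: [[1.0, 0.025, 0.003], [0.025, -1.0, -0.003], [0.003, 0.003, -1.0]]
force: [-4.6, -0.1, 7.0]
gripper_width: 0.0227
```

Emit:
{"name": "jog_arm", "arguments": {
  "moves": [
    [1,0.2,0,0,0],
    [1,0.15,0,0,0],
    [1,0,0,0,0],
    [1,0,0,0,0]
  ]
}}

```text
time_s: 7.5
position: [0.5396, -0.3501, 0.0716]
orientation: [[1.0, 0.025, 0.002], [0.025, -1.0, -0.003], [0.002, 0.003, -1.0]]
force: [-5.8, -0.3, 8.6]
gripper_width: 0.0228
```

Run:
```python
from h import *
snap("wrist","w6")
```

```text
(no output)
```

View pics/w6.png

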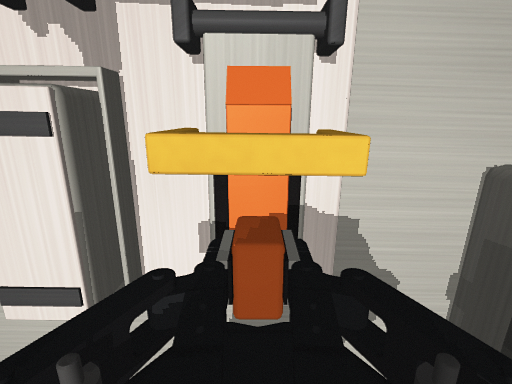

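Emit:
{"name": "jog_arm", "arguments": {
  "moves": [
    [0.6,0,0,0,0],
    [0.3,0,0,0,0],
    [0,0,0,0,0],
    [0,0,0,0,0],
    [0,0,0,0,0]
  ]
}}

```text
time_s: 7.97
position: [0.5388, -0.3487, 0.0688]
orientation: [[1.0, 0.025, 0.0], [0.025, -1.0, 0.0], [0.0, -0.0, -1.0]]
force: [0.7, 0.6, 0.5]
gripper_width: 0.0804
```

Emit:
{"name": "jog_arm", "arguments": {
  "moves": [
    [0,0,0,0,0],
    [0,0,0,0,0],
    [0,0,0,0,0],
    [0,0,0,0,0],
    [0,0,0,0,0]
  ]
}}

```text
time_s: 8.38
position: [0.5385, -0.3488, 0.0689]
orientation: [[1.0, 0.025, 0.0], [0.025, -1.0, -0.0], [0.0, 0.0, -1.0]]
force: [0.0, -0.2, 0.5]
gripper_width: 0.0855
```

Run:
```python
from h import *
snap("wrist","w7");snap("scene","s7");crop("s7",80,150,330,384,3,"c9",1.6);
```

View pics/w7.png

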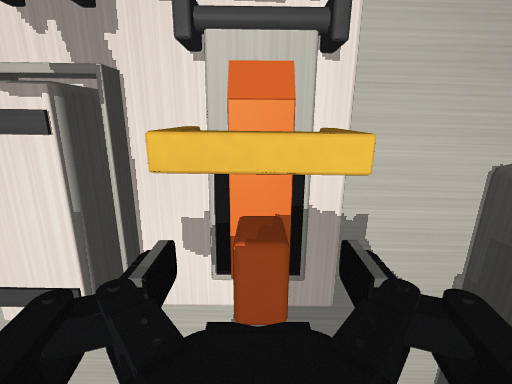

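View pics/c9.png

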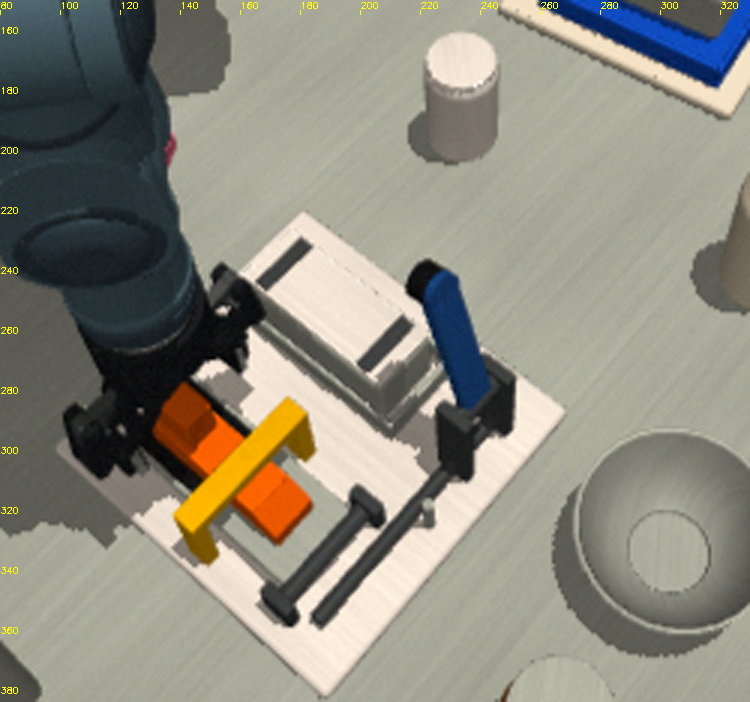

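Emit:
{"name": "jog_arm", "arguments": {
  "moves": [
    [0,0,0,-0.8,0],
    [0,0,0,-1,0],
    [0,0,0,-1,-0.0397],
    [0,0,0,-1,-0.0397],
    [0,0,0,-0.3,-0.0397]
  ]
}}

```text
time_s: 8.9
position: [0.5405, -0.3504, 0.2404]
orientation: [[0.919, 0.394, 0.008], [0.394, -0.919, -0.006], [0.005, 0.009, -1.0]]
force: [1.3, -1.2, -0.4]
gripper_width: 0.0853
```

Emit:
{"name": "jog_arm", "arguments": {
  "moves": [
    [0,0,0,0,-0.0397],
    [0,0,0,0,-0.0397],
    [0,0,0,0,-0.0397],
    [0,0,0,0,-0.0397],
    [0,0,0,0,-0.0397]
  ]
}}

```text
time_s: 9.32
position: [0.5385, -0.3488, 0.233]
orientation: [[0.516, 0.857, 0.0], [0.857, -0.516, -0.0], [-0.0, 0.0, -1.0]]
force: [-0.4, 0.7, 1.1]
gripper_width: 0.0853
```

Emit:
{"name": "jog_arm", "arguments": {
  "moves": [
    [0,0,0,0,-0.0397],
    [0,0,0,0,-0.0397],
    [0,0,0,0,-0.0397],
    [0,0,0,0,-0.0397],
    [0,0,0,0,-0.0397]
  ]
}}

```text
time_s: 9.73
position: [0.5384, -0.3488, 0.2329]
orientation: [[-0.081, 0.997, 0.0], [0.997, 0.081, -0.0], [-0.0, 0.0, -1.0]]
force: [0.2, -0.8, -0.5]
gripper_width: 0.0855
```

Emit:
{"name": "jog_arm", "arguments": {
  "moves": [
    [0,0,0,0,-0.0397],
    [0,0,0,0,-0.0397],
    [0,0,0,0,-0.0397],
    [0,0,0,0,-0.0397],
    [0,0,0,0,-0.0397]
  ]
}}

```text
time_s: 10.15
position: [0.5384, -0.3488, 0.2329]
orientation: [[-0.648, 0.762, 0.0], [0.762, 0.648, -0.0], [-0.0, -0.0, -1.0]]
force: [-0.3, -0.1, -0.8]
gripper_width: 0.0855
```

Emit:
{"name": "jog_arm", "arguments": {
  "moves": [
    [0,0,0,0,-0.0397],
    [0,0,0,0,-0.0397],
    [0,0,0,0,-0.0397],
    [0,0,0,0,-0.0397],
    [0,0,0,0,-0.0397]
  ]
}}

```text
time_s: 10.57
position: [0.5384, -0.3488, 0.2329]
orientation: [[-0.971, 0.24, -0.0], [0.24, 0.971, -0.0], [0.0, -0.0, -1.0]]
force: [-0.0, 0.5, -0.0]
gripper_width: 0.0856
```

Emit:
{"name": "jog_arm", "arguments": {
  "moves": [
    [0,0,0,0,-0.0397],
    [0,0,0,0,-0.0397],
    [0,0,0,0,0],
    [0,0,0,0,0]
  ]
}}

```text
time_s: 10.9
position: [0.5384, -0.3488, 0.2329]
orientation: [[-1.0, 0.002, -0.0], [0.002, 1.0, -0.0], [0.0, -0.0, -1.0]]
force: [0.2, 0.5, 1.2]
gripper_width: 0.085
```

Emit:
{"name": "jog_arm", "arguments": {
  "moves": [
    [0,-0.1,0.81,0,-0.007],
    [0,-0.1,0.81,0,0],
    [0,-0.1,0.81,0,0],
    [0,-0.1,0.81,0,0],
    [0,0,0,0,0]
  ]
}}

```text
time_s: 11.32
position: [0.5524, -0.2134, 0.2333]
orientation: [[-1.0, -0.026, 0.0], [-0.026, 1.0, 0.003], [-0.0, 0.003, -1.0]]
force: [0.2, -0.2, 0.1]
gripper_width: 0.0857
```

Run:
```python
from h import *
np.set_printoptions(precision=4,suppress=True)
im,p=snap("wrist","w8"); np.save("w8p.npy",np.column_stack([p[1],p[0]]));print(p)
```

```text
(array([ 0.5524, -0.2134,  0.2333]), array([[-0.9997, -0.0256,  0.0001],
       [-0.0256,  0.9997,  0.0029],
       [-0.0001,  0.0029, -1.    ]]))
```

View pics/w8.png

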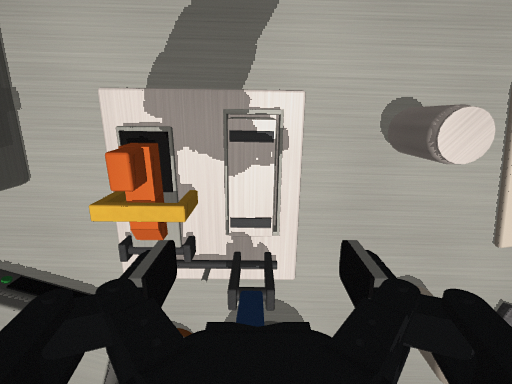

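Run:
```python
from h import *
crop("w8",210,95,300,295,4,"c10",1.25)
```

```text
(no output)
```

View pics/c10.png

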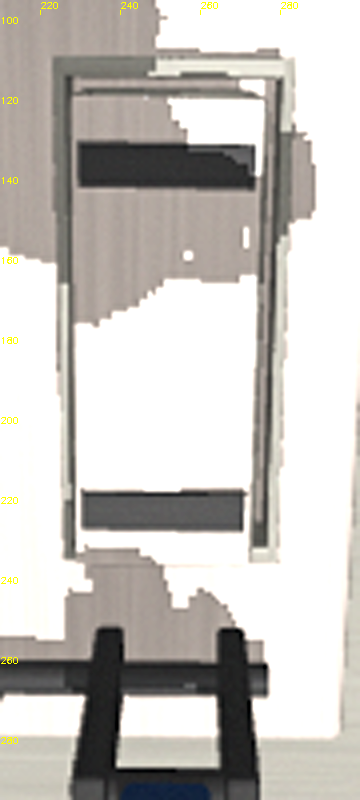

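Run:
```python
from h import *
np.set_printoptions(precision=4,suppress=True)
w=np.load("w8p.npy");p=(w[:,3],w[:,:3])
q=lambda x,y,z:onz("wrist",210+x/4,95+y/4,z,p)[:2]
L=[q(78,165,.073),q(255,165,.073),q(82,510,.073),q(243,510,.073)]
print(np.array(L),np.linalg.norm(L[0]-L[1]),np.linalg.norm(L[2]-L[3]))
a=(L[0]+L[1])/2;b=(L[2]+L[3])/2;e=b-a;print("c",(a+b)/2,np.linalg.norm(e),np.degrees(np.arctan2(e[1],e[0])))
print("top rear/front",q(165,92,.071),q(160,562,.071))
# cradle wall outer top z .035
print("wall",q(70,90,.035),q(285,90,.035),q(68,555,.035),q(275,555,.035))
print(proj("wrist",w[:,3],p),proj("wrist",w[:,3]+[0,0,.0],p))
```

```text
[[ 0.5051 -0.2433]
 [ 0.5039 -0.1958]
 [ 0.6043 -0.2423]
 [ 0.6031 -0.1951]] 0.04750469220118141 0.04722249854036049
c [ 0.5541 -0.2191] 0.09920581376435603 0.47754293816508203
top rear/front [ 0.4857 -0.2203] [ 0.6212 -0.2192]
wall [ 0.4861 -0.2492] [ 0.4845 -0.1854] [ 0.6358 -0.2505] [ 0.634  -0.1813]
[255.626  243.4413] [255.626  243.4413]
```

Emit:
{"name": "jog_arm", "arguments": {
  "moves": [
    [0,-0.05,-0.145,0.8,0.003],
    [0,0,0,1,0],
    [0,0,0,0.9,0],
    [0,0,0,0.3,0],
    [0,0,0,0,0]
  ]
}}

```text
time_s: 11.78
position: [0.551, -0.2241, 0.1083]
orientation: [[-1.0, -0.011, -0.008], [-0.011, 1.0, 0.004], [0.008, 0.004, -1.0]]
force: [-0.5, -0.1, 0.7]
gripper_width: 0.0852
```

Run:
```python
from h import *
np.set_printoptions(precision=4,suppress=True)
im,p=snap("wrist","w9");print(p)
```

```text
(array([ 0.551 , -0.2241,  0.1083]), array([[-0.9999, -0.0105, -0.0076],
       [-0.0105,  0.9999,  0.0036],
       [ 0.0076,  0.0036, -1.    ]]))
```

View pics/w9.png

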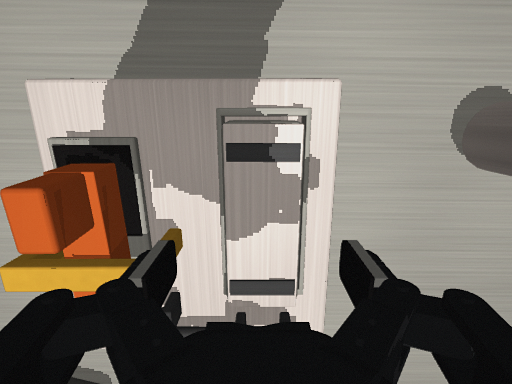

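Emit:
{"name": "jog_arm", "arguments": {
  "moves": [
    [0,-0.05,0.08,0.4,0],
    [0,0,0,0.4,0],
    [0,0,0,0.4,0],
    [0,0,0,0.2,0],
    [0,0,0,0,0]
  ]
}}

```text
time_s: 12.25
position: [0.5562, -0.2219, 0.0567]
orientation: [[-1.0, -0.012, -0.001], [-0.012, 1.0, 0.0], [0.001, 0.0, -1.0]]
force: [-0.1, -0.0, -0.4]
gripper_width: 0.0857
```

Emit:
{"name": "jog_arm", "arguments": {
  "moves": [
    [0,0.03,0.05,0.3,0],
    [0,0,0,0.18,0],
    [0,0,0,0,0]
  ]
}}

```text
time_s: 12.5
position: [0.5548, -0.2196, 0.0376]
orientation: [[-1.0, -0.013, -0.001], [-0.013, 1.0, 0.0], [0.001, 0.0, -1.0]]
force: [-0.6, 1.8, -0.6]
gripper_width: 0.0853
```

Run:
```python
from h import *
np.set_printoptions(precision=4,suppress=True)
im,p=snap("wrist","w10");print(p)
```

```text
(array([ 0.5548, -0.2196,  0.0376]), array([[-0.9999, -0.0131, -0.0006],
       [-0.0131,  0.9999,  0.0001],
       [ 0.0006,  0.0001, -1.    ]]))
```

View pics/w10.png

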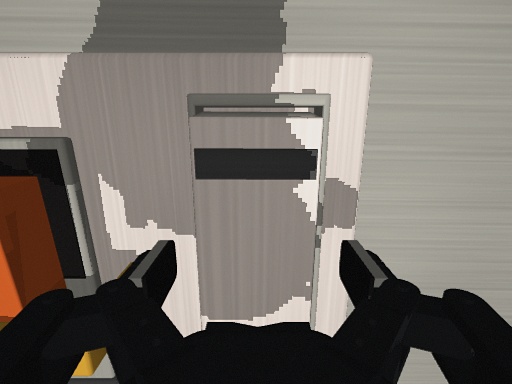

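Emit:
{"name": "jog_arm", "arguments": {
  "moves": [
    [0.2,0,0,0,0],
    [0.35,0,0,0,0],
    [0.6,0,0,0,0],
    [1,0,0,0,0],
    [1,0,0,0,0]
  ],
  "newtons": 90
}}

```text
time_s: 12.97
position: [0.556, -0.2205, 0.0392]
orientation: [[-1.0, -0.013, 0.002], [-0.013, 1.0, -0.002], [-0.002, -0.002, -1.0]]
force: [-1.7, -1.5, 6.5]
gripper_width: 0.0544
```

Emit:
{"name": "jog_arm", "arguments": {
  "moves": [
    [1,0,0,0,0],
    [1,0,0,0,0],
    [1,0,0,0,0]
  ]
}}

```text
time_s: 13.22
position: [0.556, -0.2205, 0.0392]
orientation: [[-1.0, -0.013, 0.002], [-0.013, 1.0, -0.002], [-0.002, -0.002, -1.0]]
force: [-1.2, -1.8, 4.9]
gripper_width: 0.0547
```

Emit:
{"name": "jog_arm", "arguments": {
  "moves": [
    [1,0,0,-0.1,0],
    [1,0,0,-0.2,0],
    [1,0,0,-0.3,0],
    [1,0,0,-0.3,0],
    [1,0,0,-0.2,0]
  ]
}}

```text
time_s: 13.63
position: [0.5545, -0.219, 0.0821]
orientation: [[-1.0, -0.014, -0.001], [-0.014, 1.0, 0.001], [0.001, 0.001, -1.0]]
force: [0.8, -0.6, -6.2]
gripper_width: 0.0545
```

Run:
```python
from h import *
snap("wrist","w11"); snap("scene","s11");crop("s11",80,150,330,384,3,"c11",1.6)
```

```text
(no output)
```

View pics/c11.png

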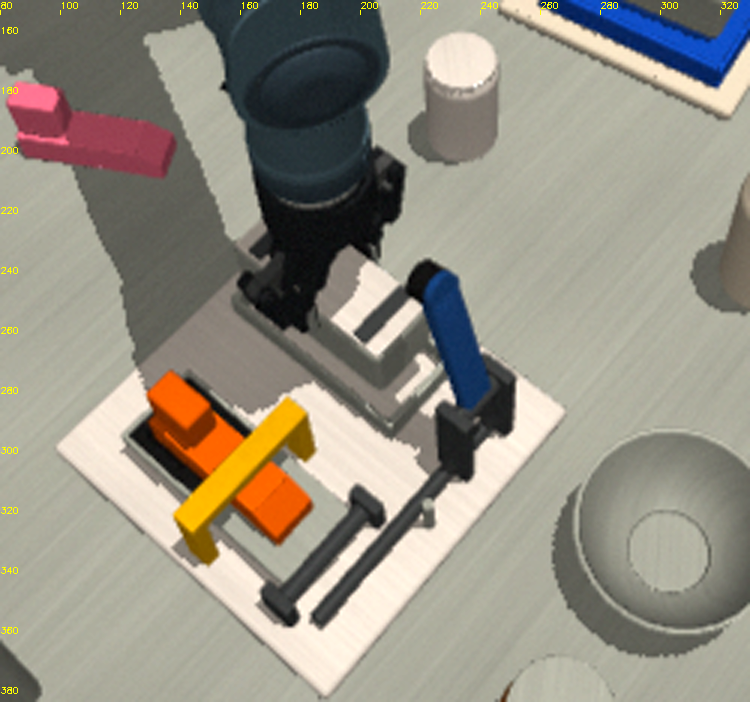

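View pics/w11.png

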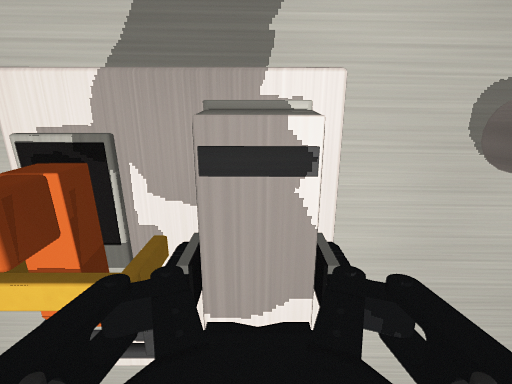

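Emit:
{"name": "jog_arm", "arguments": {
  "moves": [
    [1,0,0,-0.4,0],
    [1,0,0,-0.6,0],
    [1,0,0,-0.6,0],
    [1,0,0,-0.6,0],
    [1,0,0,-0.3,0]
  ]
}}

```text
time_s: 14.15
position: [0.5557, -0.2197, 0.1838]
orientation: [[-1.0, -0.014, 0.002], [-0.014, 1.0, -0.001], [-0.002, -0.001, -1.0]]
force: [0.6, -0.0, -6.3]
gripper_width: 0.0542
```

Emit:
{"name": "jog_arm", "arguments": {
  "moves": [
    [1,0,0.3,0,0],
    [1,0.05,0.6,0,0],
    [1,0.05,0.8,0,0],
    [1,0.05,0.8,0,0],
    [1,0.05,0.8,0,0]
  ]
}}

```text
time_s: 14.57
position: [0.5435, -0.0854, 0.1796]
orientation: [[-1.0, -0.013, -0.003], [-0.013, 1.0, 0.002], [0.003, 0.002, -1.0]]
force: [0.3, 0.2, -6.4]
gripper_width: 0.0546
```

Emit:
{"name": "jog_arm", "arguments": {
  "moves": [
    [1,0.05,0.8,0,0],
    [1,0.05,0.8,0,0],
    [1,0.05,0.8,0,0],
    [1,0.05,0.8,0,0],
    [1,0.05,0.8,0,0]
  ]
}}

```text
time_s: 14.98
position: [0.531, 0.0744, 0.1797]
orientation: [[-1.0, -0.014, -0.003], [-0.014, 1.0, 0.0], [0.003, 0.0, -1.0]]
force: [1.2, -0.3, -6.7]
gripper_width: 0.0544
```

Emit:
{"name": "jog_arm", "arguments": {
  "moves": [
    [1,0.05,0.8,0,0],
    [1,0.05,0.8,0,0],
    [1,0.05,0.8,0,0],
    [1,0.05,0.8,0,-0.01],
    [1,0.05,0.6,0,-0.015]
  ]
}}

```text
time_s: 15.4
position: [0.5181, 0.2269, 0.1796]
orientation: [[-0.995, -0.096, -0.003], [-0.096, 0.995, 0.001], [0.003, 0.001, -1.0]]
force: [0.7, -0.0, -6.5]
gripper_width: 0.0544
```

Run:
```python
from h import *
np.set_printoptions(precision=4,suppress=True)
im,p=snap("wrist","w12");print(p,arm.sense()["force"],arm.sense()["gripper_width"]); np.save("w12p.npy",np.column_stack([p[1],p[0]]))
snap("scene","s12")
```

```text
(array([0.5181, 0.2269, 0.1796]), array([[-0.9954, -0.0956, -0.0034],
       [-0.0956,  0.9954,  0.0006],
       [ 0.0033,  0.0009, -1.    ]])) [ 0.0346  4.6414 -5.8653] 0.05458930168116531
```

View pics/w12.png

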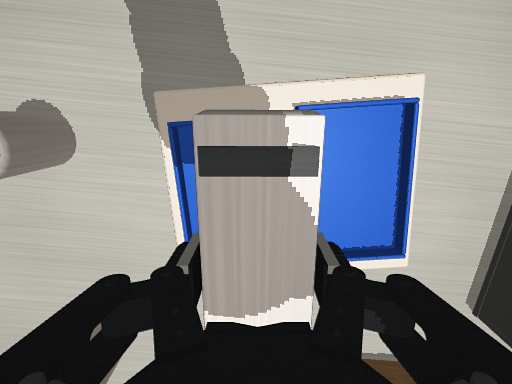

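View pics/s12.png

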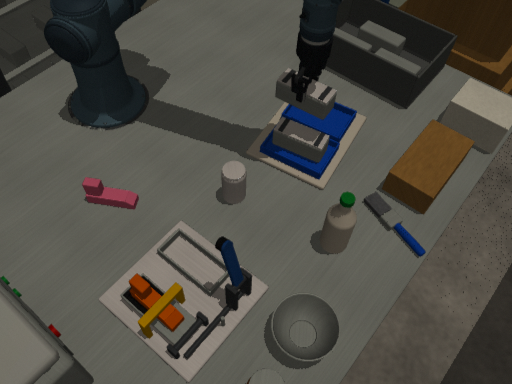

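Run:
```python
from h import *
np.set_printoptions(precision=4,suppress=True)
w=np.load("w12p.npy");p=(w[:,3],w[:,:3])
q=lambda u,v,z=.037:onz("wrist",u,v,z,p)[:2]
A=q(419,97.5);B=q(407,261);e=B-A;print(A,B,np.linalg.norm(e),np.degrees(np.arctan2(e[1],e[0])))
x=e/np.linalg.norm(e);y=np.array([-x[1],x[0]]);print((A+B)/2-.06*y)
C=q(170,122);print(C,np.linalg.norm(A-C), "expect 252")
```

```text
[0.4166 0.3764] [0.5922 0.4081] 0.1784543388090646 10.246567396494184
[0.5151 0.3332]
[0.4632 0.135 ] 0.2458549276483958 expect 252
```

Emit:
{"name": "jog_arm", "arguments": {
  "moves": [
    [1,-0.05,0.8,0,0],
    [1,-0.05,0.8,0,0],
    [1,-0.04,0.7,0,0],
    [1,-0.04,0.3,0.2,-0.012],
    [1,0,0,0.4,-0.01]
  ]
}}

```text
time_s: 15.92
position: [0.5182, 0.3317, 0.1577]
orientation: [[-0.986, -0.166, 0.002], [-0.166, 0.986, 0.003], [-0.003, 0.002, -1.0]]
force: [2.6, 0.5, -7.3]
gripper_width: 0.0545
```

Emit:
{"name": "jog_arm", "arguments": {
  "moves": [
    [1,0,0,0.6,0],
    [1,0,0,0.6,0],
    [1,0,0,0.5,0],
    [1,0,0,0.3,0],
    [1,0,0,0.1,0]
  ]
}}

```text
time_s: 16.33
position: [0.5144, 0.3261, 0.069]
orientation: [[-0.987, -0.16, -0.007], [-0.16, 0.987, -0.004], [0.008, -0.003, -1.0]]
force: [-0.8, 0.1, -6.8]
gripper_width: 0.0543
```

Run:
```python
from h import *
np.set_printoptions(precision=4,suppress=True)
im,p=snap("wrist","w13");print(p)
snap("side","d13");crop("d13",120,170,320,350,3,"c13",1.3)
```

```text
(array([0.5144, 0.3261, 0.069 ]), array([[-0.987 , -0.1604, -0.0075],
       [-0.1603,  0.9871, -0.0041],
       [ 0.008 , -0.0029, -1.    ]]))
```

View pics/w13.png

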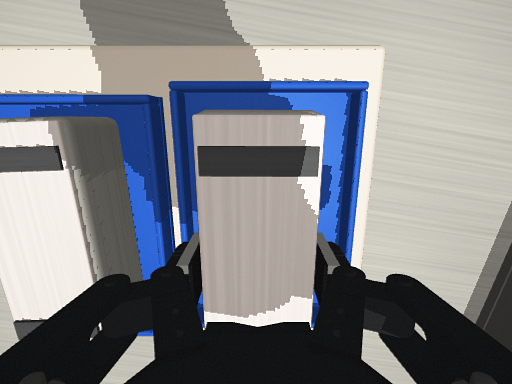

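View pics/c13.png

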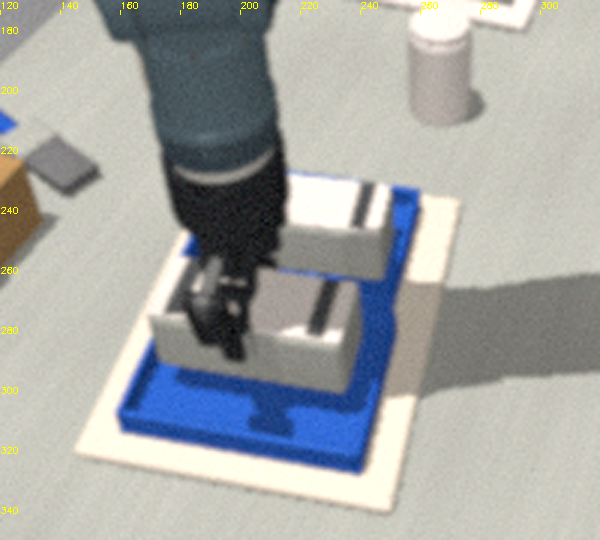

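Emit:
{"name": "jog_arm", "arguments": {
  "moves": [
    [1,0,0.08,0.1,0],
    [1,0,0,0.1,0],
    [1,0,0,0.1,0],
    [1,0,0,0.05,0],
    [1,0,0,0,0]
  ]
}}

```text
time_s: 16.85
position: [0.5172, 0.3312, 0.0594]
orientation: [[-0.987, -0.161, -0.0], [-0.161, 0.987, -0.0], [0.0, -0.0, -1.0]]
force: [-0.3, -0.8, -6.7]
gripper_width: 0.0548
```

Emit:
{"name": "jog_arm", "arguments": {
  "moves": [
    [1,0,0,0.1,0],
    [1,0,0,0.08,0],
    [1,0,0,0.06,0],
    [1,0,0,0.03,0],
    [1,0,0,0,0]
  ]
}}

```text
time_s: 17.27
position: [0.517, 0.3312, 0.0483]
orientation: [[-0.987, -0.16, -0.001], [-0.16, 0.987, -0.001], [0.001, -0.0, -1.0]]
force: [-0.7, 0.2, -6.7]
gripper_width: 0.0546
```

Emit:
{"name": "jog_arm", "arguments": {
  "moves": [
    [1,0,0,0.03,0],
    [1,0,0,0.03,0],
    [1,0,0,0.02,0],
    [1,0,0,0,0]
  ]
}}

```text
time_s: 17.6
position: [0.5173, 0.3313, 0.0455]
orientation: [[-0.987, -0.16, -0.0], [-0.16, 0.987, -0.0], [0.0, -0.0, -1.0]]
force: [-0.3, -0.7, -6.3]
gripper_width: 0.0548
```

Emit:
{"name": "jog_arm", "arguments": {
  "moves": [
    [1,0,0,0.02,0],
    [1,0,0,0.02,0],
    [1,0,0,0.01,0],
    [1,0,0,0,0]
  ]
}}

```text
time_s: 17.93
position: [0.5175, 0.3315, 0.0443]
orientation: [[-0.987, -0.161, 0.001], [-0.161, 0.987, 0.0], [-0.001, -0.0, -1.0]]
force: [-2.1, 0.1, -1.8]
gripper_width: 0.0545
```

Emit:
{"name": "jog_arm", "arguments": {
  "moves": [
    [1,0,0,0.01,0],
    [1,0,0,0,0],
    [0.3,0,0,0,0],
    [0.25,0,0,0,0],
    [0.15,0,0,0,0]
  ],
  "newtons": 30
}}

```text
time_s: 18.35
position: [0.5184, 0.3318, 0.0437]
orientation: [[-0.987, -0.16, 0.002], [-0.16, 0.987, 0.001], [-0.002, 0.001, -1.0]]
force: [0.1, -0.6, -0.6]
gripper_width: 0.0723
```

Emit:
{"name": "jog_arm", "arguments": {
  "moves": [
    [0,0,0,0,0],
    [0,0,0,0,0],
    [0,0,0,0,0],
    [0,0,0,0,0]
  ]
}}

```text
time_s: 18.68
position: [0.5175, 0.3314, 0.0433]
orientation: [[-0.987, -0.16, 0.0], [-0.16, 0.987, 0.0], [-0.0, -0.0, -1.0]]
force: [-0.4, -0.6, 1.4]
gripper_width: 0.0853
```

Run:
```python
from h import *
snap("wrist","w14")
```

```text
(no output)
```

View pics/w14.png

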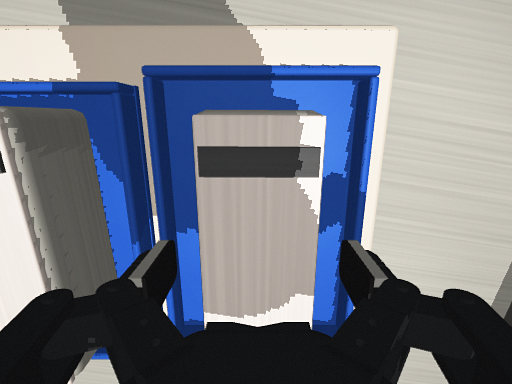

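The mould sits released in the tray, between the pads. I'll rise straight up and check the whole scene.

Emit:
{"name": "jog_arm", "arguments": {
  "moves": [
    [0,0,0,-0.4,0],
    [0,0,0,-0.8,0],
    [0,0,0,-1,0],
    [0,0,0,-1,0],
    [0,0,0,-0.8,0]
  ]
}}

```text
time_s: 19.15
position: [0.5177, 0.3316, 0.2064]
orientation: [[-0.987, -0.161, 0.002], [-0.161, 0.987, 0.001], [-0.002, 0.001, -1.0]]
force: [-0.0, 0.2, 0.2]
gripper_width: 0.0853
```

Emit:
{"name": "jog_arm", "arguments": {
  "moves": [
    [0,0.5,0,-0.3,0],
    [0,0.5,0,0,0],
    [0,0,0,0,0],
    [0,0,0,0,0]
  ]
}}

```text
time_s: 19.48
position: [0.4773, 0.3249, 0.2157]
orientation: [[-0.987, -0.161, 0.0], [-0.161, 0.987, 0.0], [-0.0, -0.0, -1.0]]
force: [0.7, 0.1, 0.1]
gripper_width: 0.0856
```

Run:
```python
from h import *
snap("scene","s15");snap("side","d15");im,p=snap("wrist","w15");np.save("w15p.npy",np.column_stack([p[1],p[0]]))
a=cv2.imread("pics/s15.png");b=cv2.imread("pics/d15.png")
crop("s15",90,80,390,384,2,"c15",1.6);crop("d15",130,110,320,340,3,"c16",1.3)
```

```text
(no output)
```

View pics/c15.png

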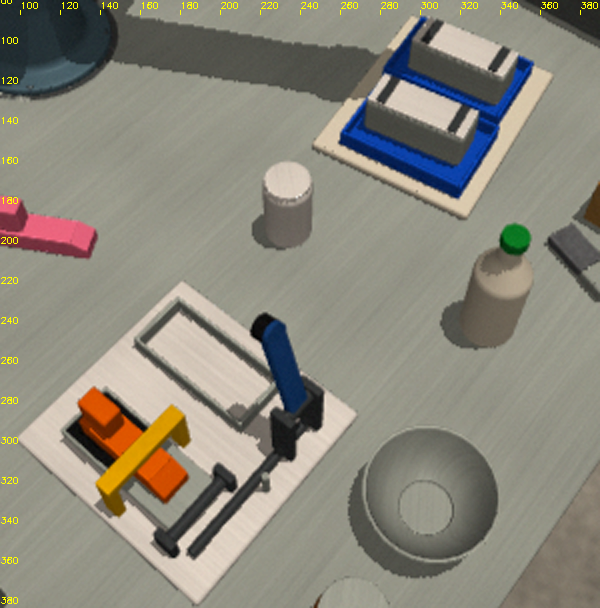

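View pics/c16.png

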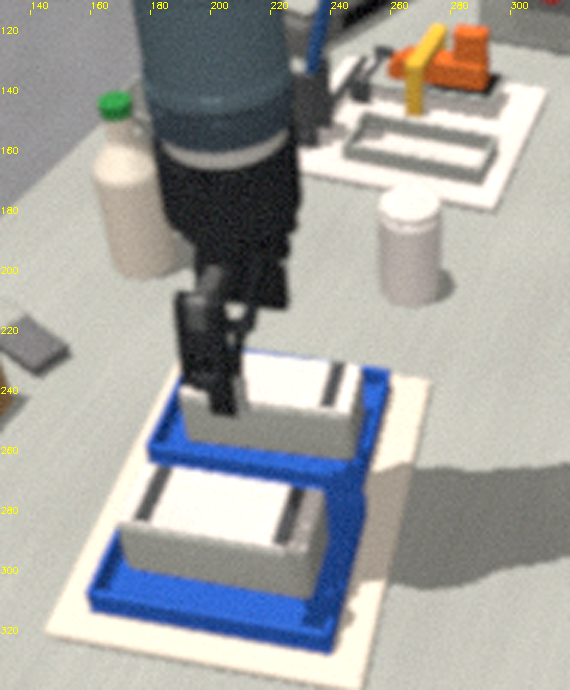

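View pics/w15.png

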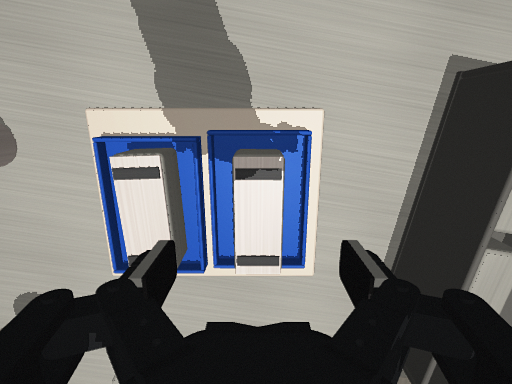

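Run:
```python
from h import *
np.set_printoptions(precision=4,suppress=True)
w=np.load("w15p.npy");p=(w[:,3],w[:,:3])
a=onz("wrist",258.5,174,.078,p);b=onz("wrist",258.5,260,.078,p);print("mould",(a+b)/2,np.linalg.norm(a-b),"exp .099; tray .5155 .331")
for X,Y in((186,474),(160,500)): print("nose",onz("scene",90+X/2,80+Y/2,.05)-np.array([.5857,-.283,0]))
```

```text
mould [0.5153 0.3329 0.078 ] 0.09875719517180381 exp .099; tray .5155 .331
nose [ 0.0497 -0.0481  0.05  ]
nose [ 0.0485 -0.0839  0.05  ]
```

Mould is 2 mm off the tray centre, and the strap spacing matches what I measured in the press, so its height is right. The nose is at about x = +49 mm, y = -66 mm in the machine frame. Handing in.

```bash
python3 -c "
from station import arm
print(arm.hand_in()); print(arm.sense()['time_s'])"
```

```text
the job is handed in; nothing more can be done
None
the job is handed in; nothing more can be done
```

The press is unloaded: the prop holds the pedal down with the arm up, and the steel mould lies flat in the empty blue tray. I handed the job in at about 19.6 s of the 64 s; hand-in gives no verdict.

**What I did:** I gripped the orange prop (not the pink look-alike) and pressed the pedal down until the force jumped to 15 N, its stop. Then I slid the nose right through under the bridge and let go. The arm stayed up, so I gripped the mould across its width, lifted it level and set it down until the tray floor took its weight.

**Last checks:**
- **Prop:** the nose is at about x = +49 mm, y = -66 mm in the machine frame, well past the bridge's far edge. The pictures still show the arm up. I judged the pedal and arm angles from the pictures; I did not measure them.
- **Mould:** its centre is about 2 mm from the tray's. It sits flat in the side view, and the gripper was raised well clear.
- **Other things:** the finished mould, tin and bottle look unmoved in the pictures.

**Disagreements:** The scene and wrist cameras differed by about 3 to 4 mm on the press's x position. The plate measured about 5 mm short, probably from rounded edges. Neither matters against the tolerances.

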